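Fetch the rear rinse basket from a full drying hook

TASK

Two rinse baskets hang one behind the other on the same hook. Bring the rear one (blue grip) to the yellow tray and stand it upright inside; the front one (red grip) is in its way, so first move that over to the empty hook stand and leave it hanging there. Do not let either basket fall over.

Things in the scene. Friction and masses are not known exactly. Their poses are not given: they have to be found in the camera images.
- front_basket: Front basket, RED grip, hung nearer the arm's free end. Steel, 36x56x142 mm (x,y,z), 0.12 kg; origin: centre of underside. Box z 0-30; closed bail 56 wide with window 46 wide in y, z 30-90; crossbar z 90-98; grip block to take from above 14x18 (x,y), z 98-142. The arm runs along basket x (within 3 deg) through the window, its free end at -x, towards the robot; underside hangs 40 mm up.
- rear_basket: Rear basket, BLUE grip; same shape, size, origin and axes as front_basket. Hangs on the same arm, 45 to 59 mm behind the front one (+x side), its origin 38 to 45 mm from the post's axis; it comes off only over the arm's free end, once the front one is gone. The full stand has the spare stand's shape and size.
- spare_stand: Empty steel hook stand, fixed. Origin: foot underside at the post's axis. Arm runs from the post to -x (towards the robot), level, 16 mm wide about y=0, 6 thick, top at z=130; ends at x=-135 in a 5 mm tip turned up to z=140, so raise a basket over 10 mm to pass it with the arm in its window. Hung basket: underside at z=40. Post 14x30, no higher than the arm; foot 8 thick, 90 wide, x -140 to 30.
- tray: Shallow open yellow plastic tray, fixed on the worktop, 130x150x16 mm (x,y,z), walls and floor 4 mm thick. Origin: centre of its underside; z up.

How it is judged:
At the end, for the whole second after the job is handed in: Red-grip basket hangs on the spare arm (origin 5-130 mm from the post, 20 mm sideways, 30-50 mm up, tilt under 0.2 rad); blue-grip basket stands on the tray floor (within 60 mm in x, 70 mm in y of its centre, -2 to 12 mm up, tilt under 0.17 rad); both at rest (0.03 m/s, 0.3 rad/s) (x of front_basket in the frame of spare_stand between -0.13 and -0.005 m and y of front_basket in the frame of spare_stand between -0.02 and 0.02 m and z of front_basket in the frame of spare_stand between 0.03 and 0.05 m and angle between front_basket's own z axis and vertical below 0.2 rad and x of rear_basket in the frame of tray between -0.06 and 0.06 m and y of rear_basket in the frame of tray between -0.07 and 0.07 m and z of rear_basket in the frame of tray between -0.002 and 0.012 m and angle between rear_basket's own z axis and vertical below 0.17 rad and linear speed of each of front_basket, rear_basket below 0.03 m/s and angular speed of each of front_basket, rear_basket below 0.3 rad/s); the robot touches nothing.
It fails at once if a basket is tipped over (more than 0.8 rad from upright) (angle between any of front_basket, rear_basket's own z axis and vertical above 0.8 rad).
It also fails if it takes over 61 s, if anything falls off the work surface, if the arm or the gripper's body presses on something with over 40 N, if the wrist force passes 120 N, or if a joint passes its speed limit or range.

ROBOT

A 7-joint arm with a two-finger parallel gripper is mounted at the origin on a cart in front of the work surface, level with it; the furniture and walls round the work are solid. World frame = base frame: x ahead of the robot, y to its left, z up, the work surface at z = 0. Lengths are in m, angles in rad, forces in N, time in s.
With the tool pointing down it reaches from about 0.4 to 0.875 m from the base axis. Payload 19.3 kg.
Tool frame: the origin (TCP) lies between the finger pads; the fingertips stand bot.tcp_to_tips ahead of it and the grasp point (between the pads) lies 3 mm ahead of it (bot.tcp_to_tips is the distance from the TCP to the fingertips, in m); x points along the fingers, y is the direction in which the jaws open and shut, and the axes are right-handed (so a half turn about x gives the same grasp; the last joint's range is limited). The gripper opens to 85 mm and grips with 20 to 120 N. Pads are 22 mm wide; open, the fingers measure 114 mm over their backs; the gripper's body (76 mm by 85 mm) begins 54 mm behind the grasp point. The pads swing forward as they close: fully open they stand 13 mm farther back than shut.
Start: joints at [1.226, 0.521, -0.036, 1.599, 0.021, 1.021, -0.113], TCP at [0.17, -0.602, 0.253] pointing down, gripper open.
Joint ranges: [-2.91, 2.91], [-0.3, 2.13], [-1.5, 1.42], [0.17, 2.43], [-1.26, 4.41], [0.16, 1.93], [-2.52, 2.52]. Speed limits (rad/s): [1.89, 1.89, 2.39, 2.39, 3.01, 3.01, 3.01].

INTERFACE

Orientations are given as [roll, pitch, yaw] about the fixed x, y, z axes, in that order (R = Rz(yaw) Ry(pitch) Rx(roll)).
In Python, from workcell import bot, eyes gives the robot as it stands. The module is installed in compiled form; this text tells all that it offers.
- The arm moves only by the tool step_arm, never from a script. Its argument "targets" is a list that holds one entry, the list of rows, each a list of 7 numbers: the shift along the tool's x, y, z in cm, then the turn, a rotation vector about the tool's x, y, z in rad, then the opening, from 0 (shut) to 1 (fully open). A call has 1 to 10 rows; each row is the pose to reach, as a shift and turn from the pose measured when the call began, along the tool's axes at that moment; what a row does not reach only later rows make up. A row lasts 1/10 s, in which the tool goes at most 50 mm and 8.59 degrees, less where a joint would pass 70% of its speed; a pose out of reach is approached as far as the arm can. A call with a gripper value outside its range is refused whole. The fingers move at their own pace and stop on an object; "grip_force" is the grip in N (left out, the last holds). Time passes only in rows, so rows that repeat a pose let the fingers close. It gives the time, the measured TCP pose, the force and the opening at its end, in the units of the state.
- bot.observe(): the state, without advancing time (a new reading comes with each control period).
- eyes.grab_frame(name): name is "scene" or "top"; returns the picture (384x512x3 uint8, red, green, blue); there is no depth.
- eyes.get_calibration(name): a dict with "fx", "fy", "cx", "cy" (pixels), "k1" (the pictures are not rectified: a ray, as slopes to the right and down, at radius r is drawn at 1 + k1 r^2 times it, then the intrinsics apply), "camera_from_world" (4x4, takes a point from world to camera coordinates). Camera axes: x right, y down, z forward; pixel columns grow to the right and rows downward; lengths in m; the calibration is good to about 2 mm. A picture is of the moment at which its call begins. get_calibration takes no time and is no camera call.
- bot.job_done(): hands the job in, once; it reports no verdict.
The state is a dict: "clock": time; "qpos": joint angles; "qd": joint speeds; "joint_efforts": joint torques, N m; "position": TCP position; "tool_rot": TCP orientation; "force": force on the tool from outside, world axes, zero at the start; "moment": the same for the moment, N m; "grip_width": finger opening in m.
Only numpy, scipy, OpenCV 4.12 (cv2) and the standard library are available. Lean on these libraries where they do the work, as an engineer would, in place of code of your own. Each camera call takes 0.05 s, during which the arm holds its last target.

## Working session

There is one attempt and no reset: what is moved stays moved. The work goes in short steps, Python scripts to look and compute and a tool call to move; the robot and the scene stay as the last step left them, time stands still between calls to the robot, and variables do not carry over. Pictures are saved under pics/ and viewed, and the job is handed in when it is done.

Besides the shell and the picture viewer there is one more tool, called after "Request:" by a JSON object that holds its "api" and its "payload", one argument or row to a line. step_arm: Moves the arm, as the interface text tells. Its arguments: {"type":"object","properties":{"targets":{"type":"array","items":{"type":"array","items":{"type":"array","items":{"type":"number"}}}},"grip_force":{"type":"number"}},"required":["targets"]}

```bash
mkdir -p pics; python3 - <<'E'
from workcell import bot, eyes
import cv2, json, numpy as np
np.set_printoptions(precision=4,suppress=True)
for n in ("scene","top"):
    im=eyes.grab_frame(n); cv2.imwrite(f"pics/{n}0.png",im[:,:,::-1])
    c=eyes.get_calibration(n); print(n,c)
s=bot.observe(); print(s, bot.tcp_to_tips)
E
```

```text
scene {'fx': 362.9174626989348, 'fy': 362.9174626989348, 'cx': 254.15094625588983, 'cy': 192.49531725963598, 'k1': -0.02893186510631452, 'camera_from_world': array([[-0.4696, -0.8827, -0.0155,  0.1865],
       [-0.7087,  0.3874, -0.5896,  0.4593],
       [ 0.5265, -0.2659, -0.8075,  0.5811],
       [ 0.    ,  0.    ,  0.    ,  1.    ]])}
top {'fx': 384.7337071737839, 'fy': 384.7337071737839, 'cx': 262.75962064529585, 'cy': 193.54892203934872, 'k1': -0.051234524603670145, 'camera_from_world': array([[-0.0105, -0.9991,  0.0415, -0.1215],
       [-0.9955,  0.0066, -0.095 ,  0.5352],
       [ 0.0947, -0.0423, -0.9946,  0.8549],
       [ 0.    ,  0.    ,  0.    ,  1.    ]])}
{'clock': 0.1, 'qpos': array([ 1.2258,  0.522 , -0.0363,  1.5999,  0.0212,  1.0211, -0.1128]), 'qd': array([-0.0007, -0.0004, -0.    , -0.0002, -0.002 ,  0.0011, -0.0002]), 'joint_efforts': array([  0.0046, -92.8489,   1.9838, -37.0536,   0.018 ,   0.0054,
         0.0001]), 'position': array([ 0.1695, -0.6013,  0.2528]), 'tool_rot': array([-1.4917,  1.5698,  1.9247]), 'force': array([-1.1616,  0.9262, -0.3546]), 'moment': array([ 0.0456, -0.0035,  0.0213]), 'grip_width': 0.08566868391736163} 0.022
```

View pics/scene0.png

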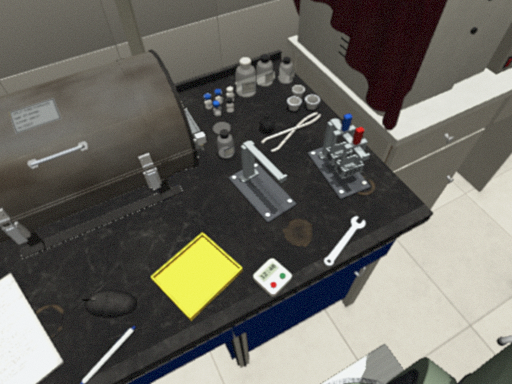

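View pics/top0.png

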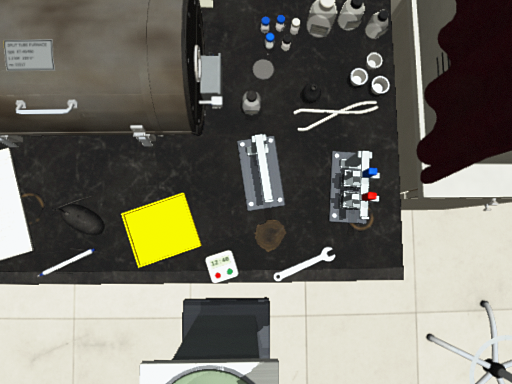

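The scene view shows the red grip at (359,134), the blue grip at (347,121), the tray near (197,275) and the empty stand's arm running (247,147)→(284,178). In the top view, red is at (372,196), blue at (373,173), the tray near (161,230), and the empty arm runs (259,137)→(266,205). Next I'll make crops and triangulate.

```bash
cat > h.py <<'E'
import numpy as np, cv2
from workcell import bot, eyes
from scipy.spatial.transform import Rotation as R
np.set_printoptions(precision=4,suppress=True)
def ray(n,uv):
    c=eyes.get_calibration(n)
    K=np.array([[c['fx'],0,c['cx']],[0,c['fy'],c['cy']],[0,0,1]])
    p=cv2.undistortPoints(np.array([[uv]],float),K,np.array([c['k1'],0,0,0,0]))[0,0]
    T=c['camera_from_world']; Rm=T[:3,:3]
    return -Rm.T@T[:3,3], Rm.T@np.array([p[0],p[1],1])
def onz(n,uv,z):
    o,d=ray(n,uv); return o+d*(z-o[2])/d[2]
def tri(uv1,uv2):
    A=[];b=[]
    L=[ray("scene",uv1),ray("top",uv2)]
    M=np.zeros((3,3));v=np.zeros(3)
    for o,d in L:
        d=d/np.linalg.norm(d);P=np.eye(3)-np.outer(d,d);M+=P;v+=P@o
    x=np.linalg.solve(M,v)
    return x,[np.linalg.norm(np.cross(x-o,d/np.linalg.norm(d))) for o,d in L]
def proj(n,p):
    c=eyes.get_calibration(n);T=c['camera_from_world']
    q=T[:3,:3]@np.array(p)+T[:3,3];x,y=q[:2]/q[2];f=1+c['k1']*(x*x+y*y)
    return np.array([c['fx']*x*f+c['cx'],c['fy']*y*f+c['cy']])
def mask(im,col):
    h=cv2.cvtColor(im,cv2.COLOR_RGB2HSV);H,S,V=h[...,0],h[...,1],h[...,2]
    if col=='red': return (((H<8)|(H>172))&(S>150)&(V>100)).astype(np.uint8)
    if col=='blue': return ((H>100)&(H<125)&(S>130)&(V>80)).astype(np.uint8)
    if col=='yellow': return ((H>20)&(H<35)&(S>150)&(V>80)).astype(np.uint8)
def blobs(im,col,amin=15):
    n,l,s,c=cv2.connectedComponentsWithStats(mask(im,col))
    return [(c[i],s[i]) for i in range(1,n) if s[i][4]>=amin]
E
python3 - <<'E'
from h import *
for n,roi in (("scene",(280,90,130,120)),("top",(310,130,110,110))):
    im=cv2.cvtColor(cv2.imread(f"pics/{n}0.png"),cv2.COLOR_BGR2RGB)
    for col in ('red','blue','yellow'): print(n,col,[(c.round(1),s) for c,s in blobs(im,col)])
    x,y,w,h=roi
    cv2.imwrite(f"pics/{n}0c.png",cv2.resize(im[y:y+h,x:x+w,::-1],None,fx=5,fy=5,interpolation=cv2.INTER_CUBIC))
    m=mask(im,'yellow');m=cv2.morphologyEx(m,cv2.MORPH_CLOSE,np.ones((5,5)))
    cs,_=cv2.findContours(m,0,2);c=max(cs,key=cv2.contourArea)
    r=cv2.minAreaRect(c);print(r,cv2.boxPoints(r)); 
    print('approx',cv2.approxPolyDP(c,5,True)[:,0])
E
```

```text
scene red [(array([359.5, 129.5]), array([356, 127,   8,   6,  39], dtype=int32)), (array([272.9, 284.4]), array([271, 283,   5,   4,  17], dtype=int32))]
scene blue [(array([217.2,  90.9]), array([214,  89,   7,   6,  30], dtype=int32)), (array([207.2,  96. ]), array([204,  94,   7,   5,  29], dtype=int32)), (array([215.6, 102.9]), array([213, 100,   7,   6,  30], dtype=int32)), (array([347.5, 117.6]), array([344, 113,   8,  13,  54], dtype=int32))]
scene yellow [(array([196.3, 274.8]), array([ 150,  232,   93,   89, 4229], dtype=int32))]
((196.45211791992188, 273.15447998046875), (60.167781829833984, 74.33783721923828), 46.273033142089844) [[148.7976 277.1066]
 [202.5173 225.7226]
 [244.1066 269.2024]
 [190.387  320.5864]]
approx [[203 232]
 [150 277]
 [190 320]
 [242 270]]
top red [(array([371.4, 195. ]), array([367, 192,  10,   7,  63], dtype=int32)), (array([217.4, 275.1]), array([215, 273,   6,   5,  21], dtype=int32))]
top blue [(array([280.5,  18.4]), array([277,  15,   8,   8,  55], dtype=int32)), (array([265.2,  20.1]), array([261,  16,   9,   9,  59], dtype=int32)), (array([269.7,  36.4]), array([266,  32,   9,  10,  66], dtype=int32)), (array([372.4, 170.8]), array([368, 167,  10,   8,  67], dtype=int32))]
top yellow [(array([160.6, 229.4]), array([ 121,  192,   81,   76, 3889], dtype=int32))]
((160.54998779296875, 229.64999389648438), (57.86967468261719, 67.6727294921875), 71.56504821777344) [[119.3 212.9]
 [183.5 191.5]
 [201.8 246.4]
 [137.6 267.8]]
approx [[184 193]
 [121 213]
 [138 267]
 [201 245]]
```

```bash
python3 - <<'E'
from h import *
for n,roi in (("scene",(220,130,90,100)),("top",(225,125,70,95))):
    im=cv2.imread(f"pics/{n}0.png")
    x,y,w,h=roi
    cv2.imwrite(f"pics/{n}0d.png",cv2.resize(im[y:y+h,x:x+w],None,fx=6,fy=6,interpolation=cv2.INTER_CUBIC))
E
```

```text
(no output)
```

View pics/scene0c.png

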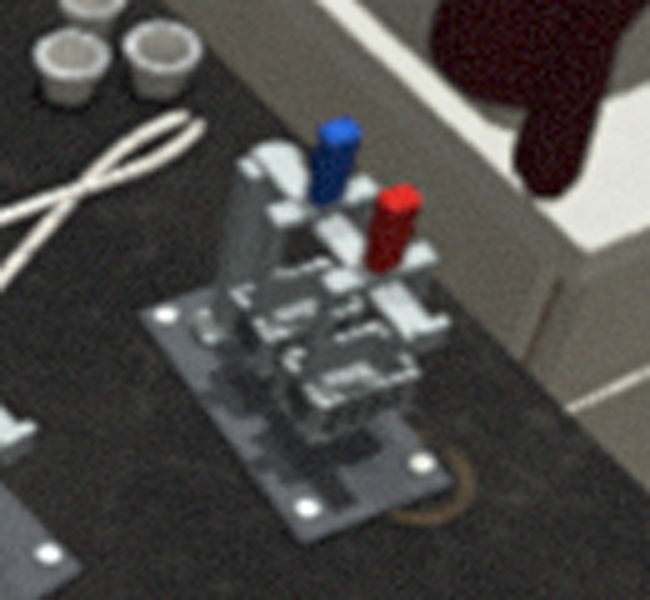

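View pics/top0c.png

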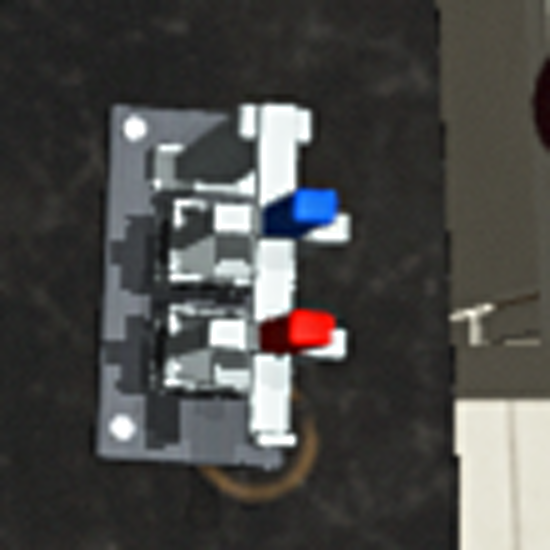

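View pics/scene0d.png

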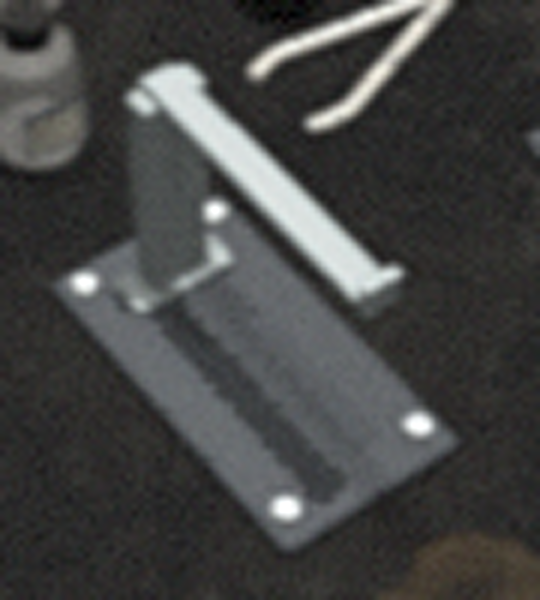

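View pics/top0d.png

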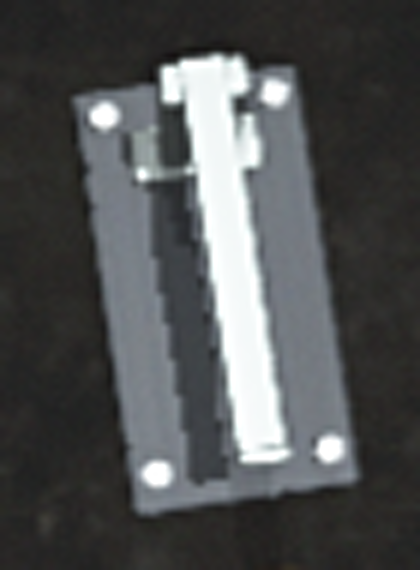

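```bash
python3 - <<'E'
from h import *
f=lambda p,s,o:((np.array(p)+.5)/s-.5+np.array(o))
T5=lambda p:f(p,5,(310,130)); S5=lambda p:f(p,5,(280,90)); T6=lambda p:f(p,6,(225,125)); S6=lambda p:f(p,6,(220,130))
for nm,s,t in (('red',(398,199),(311,328)),('blue',(340,131),(316,208))):
    print(nm,tri(S5(s),T5(t)), onz('scene',S5(s),.182),onz('top',T5(t),.182))
print('spare foot top', *[onz('top',T6(p),.008) for p in ((75,98),(296,66),(357,478),(138,515))],sep='\n')
print('spare foot scene', *[onz('scene',S6(p),.008) for p in ((50,285),(460,440),(290,550))],sep='\n')
print('spare arm: tip,back top', *[onz('top',T6(p),z) for p,z in (((264,452),.140),((206,64),.13),((247,440),.13))],sep='\n')
print('spare arm scene', *[onz('scene',S6(p),z) for p,z in (((381,280),.140),((172,80),.13),((355,280),.13))],sep='\n')
print('full foot top', *[onz('top',T5(p),.008) for p in ((113,104),(98,458))],sep='\n')
print('full foot scene', *[onz('scene',S5(p),.008) for p in ((138,313),(302,543),(452,482))],sep='\n')
print('full arm top', *[onz('top',T5(p),z) for p,z in (((278,105),.13),((273,439),.14))],sep='\n')
print('full arm scene', *[onz('scene',S5(p),z) for p,z in (((272,155),.13),((430,328),.14))],sep='\n')
print('tray')
for n,P in (('scene',((203,232),(150,277),(190,320),(242,270))),('top',((184,193),(121,213),(138,267),(201,245)))):
    q=np.array([onz(n,p,.016) for p in P]);print(q[:,:2],q.mean(0))
E
```

```text
red (array([ 0.5159, -0.3298,  0.178 ]), [np.float64(0.0010832324905770867), np.float64(0.0010832324905771637)]) [ 0.5135 -0.3254  0.182 ] [ 0.5149 -0.3294  0.182 ]
blue (array([ 0.5627, -0.333 ,  0.1792]), [np.float64(0.0012351023252969414), np.float64(0.0012351023252969934)]) [ 0.561  -0.3296  0.182 ] [ 0.5615 -0.3331  0.182 ]
spare foot top
[ 0.662  -0.0673  0.008 ]
[ 0.6749 -0.1551  0.008 ]
[ 0.5105 -0.1768  0.008 ]
[ 0.4967 -0.0911  0.008 ]
spare foot scene
[ 0.6626 -0.0644  0.008 ]
[ 0.5089 -0.1766  0.008 ]
[ 0.4962 -0.0899  0.008 ]
spare arm: tip,back top
[ 0.5106 -0.1329  0.14  ]
[ 0.6451 -0.1151  0.13  ]
[ 0.5155 -0.1278  0.13  ]
spare arm scene
[ 0.5085 -0.1314  0.14  ]
[ 0.6394 -0.1157  0.13  ]
[ 0.5197 -0.1277  0.13  ]
full foot top
[ 0.6388 -0.2946  0.008 ]
[ 0.4697 -0.2827  0.008 ]
full foot scene
[ 0.637  -0.2915  0.008 ]
[ 0.4691 -0.2789  0.008 ]
[ 0.4635 -0.368   0.008 ]
full arm top
[ 0.6129 -0.3363  0.13  ]
[ 0.4737 -0.326   0.14  ]
full arm scene
[ 0.6051 -0.3338  0.13  ]
[ 0.4721 -0.3224  0.14  ]
tray
[[0.5381 0.0583]
 [0.4905 0.2022]
 [0.3653 0.161 ]
 [0.4115 0.0216]] [0.4514 0.1108 0.016 ]
[[0.5378 0.0556]
 [0.4926 0.1997]
 [0.3696 0.1587]
 [0.418  0.016 ]] [0.4545 0.1075 0.016 ]
```

```bash
cat >> h.py <<'E'
def pose():
    s=bot.observe(); return np.array(s['position']), R.from_euler('xyz',s['tool_rot']), s
def goal_rot(yaw,cur):
    # tool x down, tool y along +-(stand y) ; pick nearest
    best=None
    for sg in (1,-1):
        y=sg*np.array([-np.sin(yaw),np.cos(yaw),0]);x=np.array([0,0,-1.]);z=np.cross(x,y)
        r=R.from_matrix(np.stack([x,y,z],1)); rel=(cur.inv()*r).as_rotvec()
        if best is None or np.linalg.norm(rel)<np.linalg.norm(best[0]): best=(rel,r,sg)
    return best
def plan(wps,yaw):
    p,r,s=pose(); print('clock',s['clock'],'p',p,'w',s['grip_width'],'F',s['force'],'q',s['qpos'])
    print('axes (cols)\n',r.as_matrix())
    rel,_,sg=goal_rot(yaw,r); print('rotvec',rel,'sg',sg)
    for w in wps: print(w,'-> cm',r.inv().apply(np.array(w)-p)*100)
E
python3 - <<'E'
from h import *
plan([(.515,-.329,.26),(.515,-.329,.166)],np.radians(-4.1))
E
```

```text
clock 0.1 p [ 0.1695 -0.6013  0.2528] w 0.08566868391736163 F [-1.1616  0.9262 -0.3546] q [ 1.2258  0.522  -0.0363  1.5999  0.0212  1.0211 -0.1128]
axes (cols)
 [[-0.0003  0.2714 -0.9625]
 [ 0.0009 -0.9625 -0.2714]
 [-1.     -0.001   0.0001]]
rotvec [0.3464 0.0002 0.001 ] sg -1
(0.515, -0.329, 0.26) -> cm [ -0.7069 -16.8348 -40.6442]
(0.515, -0.329, 0.166) -> cm [  8.6931 -16.8255 -40.645 ]
```

Request:
{"api": "step_arm", "payload": {
  "targets": [
    [[-0.2,-1.7,-4.1,0.035,0,0,1],[-0.4,-3.4,-8.1,0.07,0,0,1],[-0.6,-5,-12.2,0.104,0,0,1],[-0.7,-6.7,-16.3,0.139,0,0,1],[-0.7,-8.4,-20.3,0.173,0,0,1],[-0.7,-10.1,-24.4,0.208,0,0,1],[-0.7,-11.8,-28.5,0.242,0,0,1],[-0.7,-13.5,-32.5,0.277,0,0,1],[-0.7,-15.2,-36.6,0.312,0,0,1],[-0.7,-16.8,-40.6,0.346,0,0,1]]
  ],
  "grip_force": 60
}}

```text
clock: 1.1
position: [0.5159, -0.3279, 0.2598]
tool_rot: [-0.961, 1.569, 2.108]
force: [0.6, -1.5, -0.3]
grip_width: 0.0854
```

Request:
{"api": "step_arm", "payload": {
  "targets": [
    [[0,0,0,0,0,0,1]]
  ]
}}

```text
clock: 1.2
position: [0.5202, -0.3228, 0.2592]
tool_rot: [-1.631, 1.567, 1.444]
force: [0.2, 0.1, -0.4]
grip_width: 0.0856
```

```bash
python3 - <<'E'
from h import *
for n in ("scene","top"):
    im=eyes.grab_frame(n); cv2.imwrite(f"pics/{n}1.png",im[:,:,::-1])
plan([(.515,-.329,.166)],np.radians(-4.1))
E
```

```text
clock 1.3 p [ 0.5164 -0.3269  0.2592] w 0.08571437963940345 F [-0.8556 -0.1869  0.0356] q [ 0.497   0.4943 -0.0423  1.6294  0.0226  1.0204 -1.1932]
axes (cols)
 [[-0.0015 -0.0702 -0.9975]
 [ 0.0017 -0.9975  0.0702]
 [-1.     -0.0015  0.0016]]
rotvec [0.0013 0.0016 0.0015] sg -1
(0.515, -0.329, 0.166) -> cm [9.3204 0.2339 0.1083]
```

View pics/scene1.png

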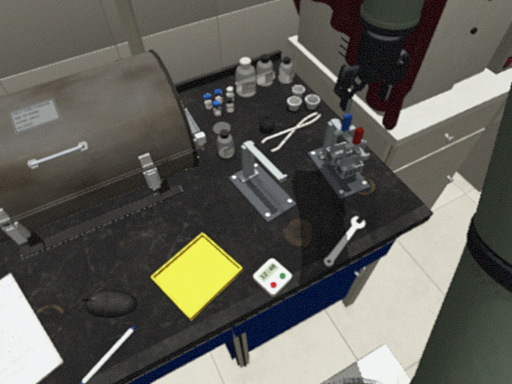

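```bash
python3 - <<'E'
from h import *
p,r,s=pose()
for y in (-.05,0,.05): print(proj('scene',p+r.apply([.009,y,0])))
im=cv2.imread('pics/scene1.png');cv2.imwrite('pics/scene1c.png',cv2.resize(im[40:190,300:440],None,fx=4,fy=4,interpolation=cv2.INTER_CUBIC))
E
```

```text
[345.247  110.8224]
[366.0867 103.9693]
[386.2122  97.3619]
```

View pics/scene1c.png

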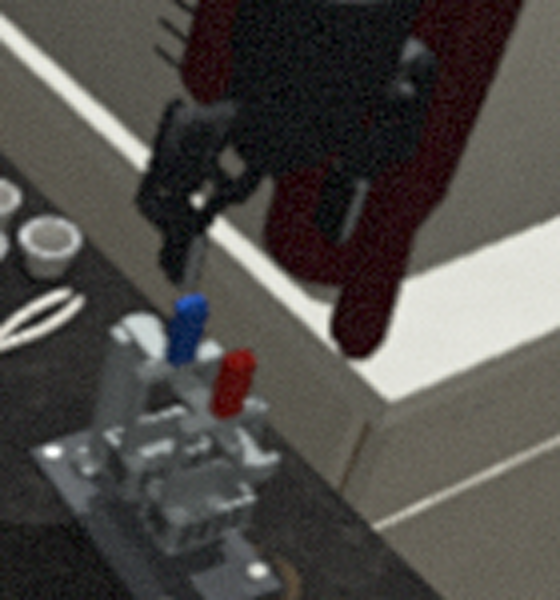

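The open fingers straddle the red grip (fingertips near (345,108) and (387,95), as predicted), so I'll descend.

Request:
{"api": "step_arm", "payload": {
  "targets": [
    [[2,0.1,0.1,0,0,0,1],[4,0.2,0.1,0,0,0,1],[6,0.2,0.1,0,0,0,1],[7.5,0.2,0.1,0,0,0,1],[8.5,0.2,0.1,0,0,0,1],[9.2,0.2,0.1,0,0,0,1],[9.2,0.2,0.1,0,0,0,1]]
  ]
}}

```text
clock: 2.0
position: [0.5145, -0.3291, 0.1667]
tool_rot: [-0.6, 1.568, 2.471]
force: [-0.8, 0.0, -0.0]
grip_width: 0.0853
```

Request:
{"api": "step_arm", "payload": {
  "targets": [
    [[0,0,0,0,0,0,0],[0,0,0,0,0,0,0],[0,0,0,0,0,0,0],[0,0,0,0,0,0,0],[0,0,0,0,0,0,0],[0,0,0,0,0,0,0],[0,0,0,0,0,0,0]]
  ]
}}

```text
clock: 2.7
position: [0.5147, -0.3291, 0.1671]
tool_rot: [-0.62, 1.568, 2.45]
force: [-0.7, 1.0, 6.0]
grip_width: 0.0171
```

```bash
python3 - <<'E'
from h import *
for n in ("scene","top"):
    im=eyes.grab_frame(n); cv2.imwrite(f"pics/{n}2.png",im[:,:,::-1])
    x,y,w,h={'scene':(290,60,140,150),'top':(310,120,120,130)}[n]
    cv2.imwrite(f"pics/{n}2c.png",cv2.resize(im[y:y+h,x:x+w,::-1],None,fx=4,fy=4,interpolation=cv2.INTER_CUBIC))
p,r,s=pose();d=np.array([np.cos(-.0715),np.sin(-.0715),0])
plan([p+[0,0,.026],p+[0,0,.026]-.1*d],np.radians(-4.1))
E
```

```text
clock 2.8 p [ 0.5146 -0.3291  0.1671] w 0.0171441824450032 F [-1.3194 -0.3945  6.1997] q [ 0.5025  0.5995 -0.0442  1.7124  0.033   0.8329 -1.1978]
axes (cols)
 [[-0.002  -0.0708 -0.9975]
 [ 0.0016 -0.9975  0.0708]
 [-1.     -0.0015  0.0021]]
rotvec [0.0007 0.0021 0.0015] sg -1
[ 0.5146 -0.3291  0.1931] -> cm [-2.6    -0.0038  0.0054]
[ 0.4149 -0.322   0.1931] -> cm [-2.579  -0.0103 10.0054]
```

View pics/scene2c.png

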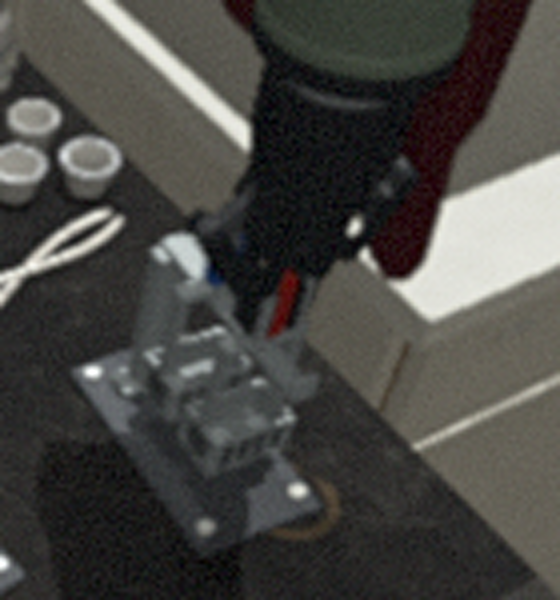

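View pics/top2c.png

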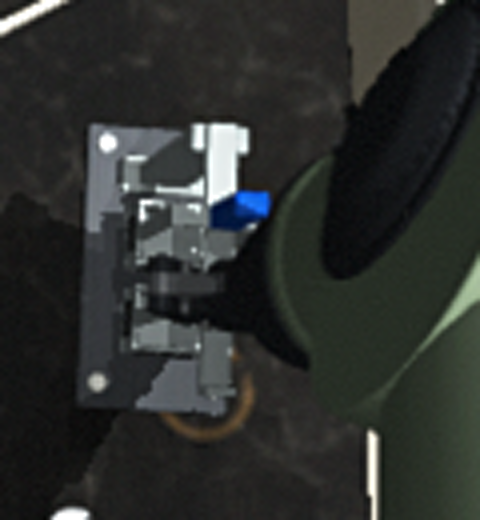

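Fingers stopped at 17 mm on the red grip, visible between the pads near (362,135) in the scene. Now a slow lift of 26 mm.

Request:
{"api": "step_arm", "payload": {
  "targets": [
    [[-0.4,0,0,0,0,0,0],[-0.9,0,0,0,0,0,0],[-1.4,0,0,0,0,0,0],[-1.9,0,0,0,0,0,0],[-2.3,0,0,0,0,0,0],[-2.6,0,0,0,0,0,0],[-2.6,0,0,0,0,0,0]]
  ]
}}

```text
clock: 3.5
position: [0.5148, -0.3293, 0.1935]
tool_rot: [-0.69, 1.569, 2.381]
force: [-0.4, 0.0, -0.4]
grip_width: 0.0179
```

```bash
python3 - <<'E'
from h import *
for n in ("scene",):
    im=eyes.grab_frame(n); cv2.imwrite(f"pics/{n}3.png",im[:,:,::-1])
    x,y,w,h={'scene':(290,60,140,150),'top':(310,120,120,130)}[n]
    cv2.imwrite(f"pics/{n}3c.png",cv2.resize(im[y:y+h,x:x+w,::-1],None,fx=4,fy=4,interpolation=cv2.INTER_CUBIC))
p,r,s=pose();d=np.array([np.cos(-.0715),np.sin(-.0715),0])
plan([p-.1*d],np.radians(-4.1))
E
```

```text
clock 3.55 p [ 0.5147 -0.3292  0.1932] w 0.016879258956951783 F [ 0.3056  0.0897 -1.4541] q [ 0.5025  0.5669 -0.044   1.6927  0.0298  0.8849 -1.1953]
axes (cols)
 [[-0.0018 -0.0708 -0.9975]
 [ 0.0015 -0.9975  0.0708]
 [-1.     -0.0014  0.0019]]
rotvec [0.0007 0.0019 0.0014] sg -1
[ 0.415  -0.322   0.1932] -> cm [ 0.019  -0.0062 10.    ]
```

View pics/scene3c.png

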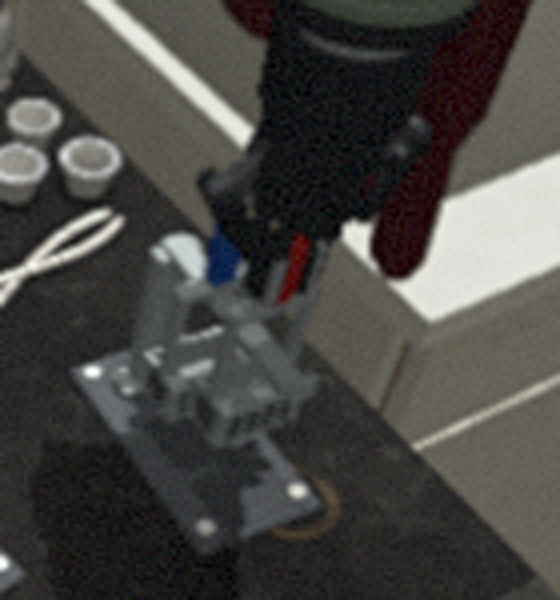

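The red basket is lifted (grip at (364,129), about 1.2 N of weight) and blue is still in place. I'll slide it off along the arm.

Request:
{"api": "step_arm", "payload": {
  "targets": [
    [[0,0,0.7,0,0,0,0],[0,0,1.7,0,0,0,0],[0,0,2.7,0,0,0,0],[0,0,3.7,0,0,0,0],[0,0,4.7,0,0,0,0],[0,0,5.7,0,0,0,0],[0,0,6.7,0,0,0,0],[0,0,7.7,0,0,0,0],[0,0,8.7,0,0,0,0],[0,0,9.5,0,0,0,0]]
  ]
}}

```text
clock: 4.55
position: [0.4191, -0.3224, 0.1934]
tool_rot: [-0.627, 1.568, 2.444]
force: [-0.2, 0.4, -0.8]
grip_width: 0.0173
```

```bash
python3 - <<'E'
from h import *
for n in ("scene","top"):
    im=eyes.grab_frame(n); cv2.imwrite(f"pics/{n}4.png",im[:,:,::-1])
yaw=np.radians(7.6);P=np.array([.6405,-.1153])
d=np.array([np.cos(yaw),np.sin(yaw)])
plan([np.r_[P-.205*d,.1935],np.r_[P-.075*d,.1935]],yaw)
E
```

```text
clock 4.65 p [ 0.4189 -0.3226  0.1935] w 0.01770764592614653 F [-0.4314 -0.2235 -0.8731] q [ 0.5794  0.4482 -0.0466  1.9089  0.0282  0.7876 -1.1251]
axes (cols)
 [[-0.0021 -0.0716 -0.9974]
 [ 0.0014 -0.9974  0.0716]
 [-1.     -0.0013  0.0022]]
rotvec [-0.2043  0.002   0.0015] sg -1
[ 0.4373 -0.1424  0.1935] -> cm [  0.0209 -18.1054  -0.5403]
[ 0.5662 -0.1252  0.1935] -> cm [ -0.0033 -20.7431 -13.2699]
```

View pics/scene4.png

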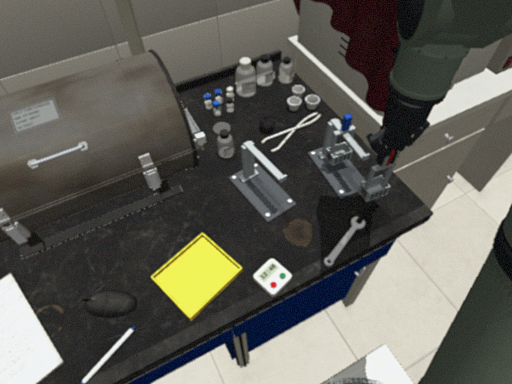

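Red is off the arm (held at about (385,165)) and blue is still hanging. I'll move sideways to in front of the spare arm and turn into line with it.

Request:
{"api": "step_arm", "payload": {
  "targets": [
    [[0,-1,0,-0.01,0,0,0],[0,-2.7,0,-0.03,0,0,0],[0,-4.7,-0.1,-0.05,0,0,0],[0,-6.9,-0.2,-0.075,0,0,0],[0,-9.1,-0.3,-0.1,0,0,0],[0,-11.3,-0.4,-0.125,0,0,0],[0,-13.5,-0.5,-0.15,0,0,0],[0,-15.5,-0.5,-0.175,0,0,0],[0,-17.2,-0.5,-0.195,0,0,0],[0,-18.1,-0.5,-0.204,0,0,0]]
  ]
}}

```text
clock: 5.65
position: [0.437, -0.14, 0.1938]
tool_rot: [-0.896, 1.568, 2.382]
force: [-0.6, 0.7, -1.2]
grip_width: 0.0174
```

Request:
{"api": "step_arm", "payload": {
  "targets": [
    [[0,0,0,0,0,0,0],[0,0,0,0,0,0,0]]
  ]
}}

```text
clock: 5.85
position: [0.4371, -0.14, 0.1938]
tool_rot: [-0.856, 1.568, 2.422]
force: [0.5, 0.2, -1.0]
grip_width: 0.0173
```

```bash
python3 - <<'E'
from h import *
for n,roi in (("scene",(210,110,150,150)),("top",(210,110,110,150))):
    im=eyes.grab_frame(n); cv2.imwrite(f"pics/{n}5.png",im[:,:,::-1])
    x,y,w,h=roi
    cv2.imwrite(f"pics/{n}5c.png",cv2.resize(im[y:y+h,x:x+w,::-1],None,fx=4,fy=4,interpolation=cv2.INTER_CUBIC))
yaw=np.radians(7.6);P=np.array([.6405,-.1153])
d=np.array([np.cos(yaw),np.sin(yaw)])
plan([np.r_[P-.205*d,.1935],np.r_[P-.075*d,.1935]],yaw)
E
```

```text
clock 5.95 p [ 0.437  -0.1407  0.1938] w 0.01719166540538247 F [-0.0942  0.0972 -1.0529] q [ 0.2987  0.3511 -0.1433  2.0749  0.0725  0.7224 -1.3264]
axes (cols)
 [[-0.002   0.1345 -0.9909]
 [ 0.0016 -0.9909 -0.1345]
 [-1.     -0.0018  0.0018]]
rotvec [0.0023 0.0018 0.0018] sg -1
[ 0.4373 -0.1424  0.1935] -> cm [ 0.025   0.1738 -0.0108]
[ 0.5662 -0.1252  0.1935] -> cm [  0.0018   0.2031 -13.0107]
```

View pics/scene5c.png

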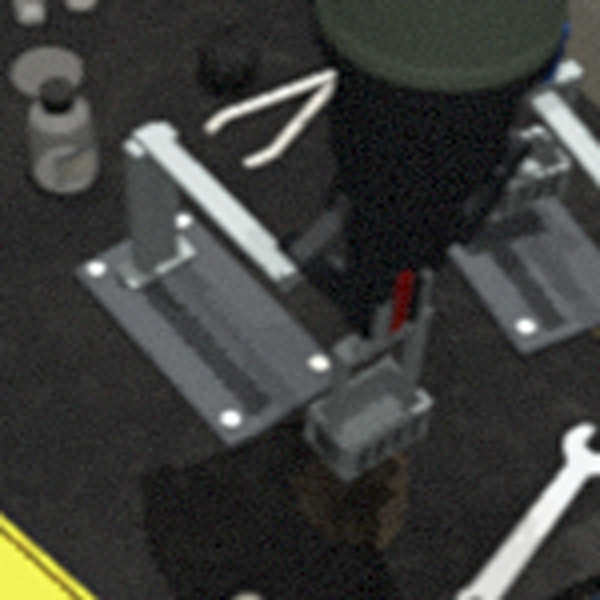

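View pics/top5c.png

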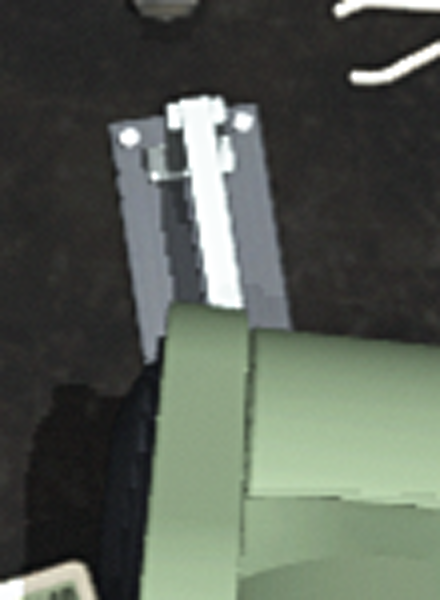

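The red basket hangs upright in the gripper in front of the spare arm (box near (302,213) in the scene). I'll insert it along the arm.

Request:
{"api": "step_arm", "payload": {
  "targets": [
    [[0,0.2,-0.6,0,0,0,0],[0,0.2,-1.8,0,0,0,0],[0,0.2,-3.2,0,0,0,0],[0,0.2,-4.7,0,0,0,0],[0,0.2,-6.2,0,0,0,0],[0,0.2,-7.7,0,0,0,0],[0,0.2,-9.2,0,0,0,0],[0,0.2,-10.7,0,0,0,0],[0,0.2,-12.2,0,0,0,0],[0,0.2,-13,0,0,0,0]]
  ]
}}

```text
clock: 6.95
position: [0.5677, -0.125, 0.1932]
tool_rot: [-0.952, 1.568, 2.324]
force: [0.1, 0.5, -1.0]
grip_width: 0.0171
```

```bash
python3 - <<'E'
from h import *
for n,roi in (("scene",(210,80,150,150)),("top",(210,90,110,150))):
    im=eyes.grab_frame(n); cv2.imwrite(f"pics/{n}6.png",im[:,:,::-1])
    x,y,w,h=roi
    cv2.imwrite(f"pics/{n}6c.png",cv2.resize(im[y:y+h,x:x+w,::-1],None,fx=4,fy=4,interpolation=cv2.INTER_CUBIC))
plan([(.566,-.1252,.167)],np.radians(7.6))
E
```

```text
clock 7.05 p [ 0.567  -0.1249  0.1931] w 0.017023317530352692 F [ 0.2399 -0.1533 -0.6225] q [ 0.2112  0.5246 -0.134   1.7716  0.0867  0.8533 -1.3978]
axes (cols)
 [[-0.002   0.1348 -0.9909]
 [ 0.0018 -0.9909 -0.1348]
 [-1.     -0.0021  0.0017]]
rotvec [0.0025 0.0017 0.0021] sg -1
(0.566, -0.1252, 0.167) -> cm [2.6146 0.0169 0.0974]
```

View pics/scene6c.png

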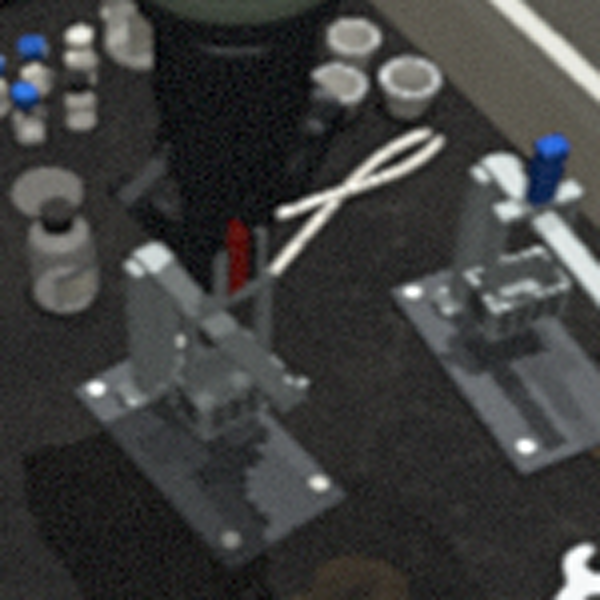

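View pics/top6c.png

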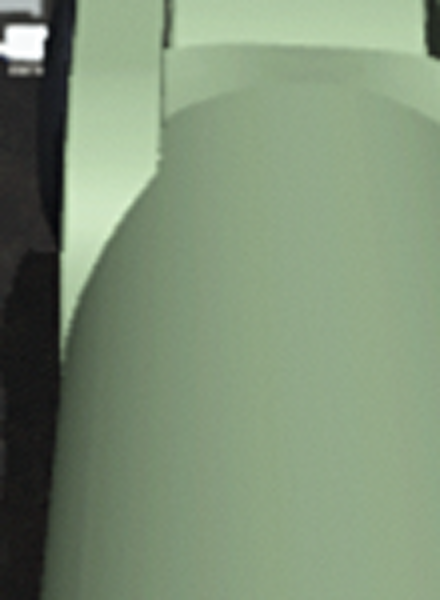

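The spare arm passes through the bail window (red grip at (269,144)). Lowering gently.

Request:
{"api": "step_arm", "payload": {
  "targets": [
    [[0.4,0,0,0,0,0,0],[0.9,0,0,0,0,0,0],[1.4,0,0,0,0,0,0],[1.9,0,0,0,0,0,0],[2.2,0,0,0,0,0,0],[2.4,0,0,0,0,0,0],[2.5,0,0,0,0,0,0],[2.5,0,0,0,0,0,0]]
  ]
}}

```text
clock: 7.85
position: [0.5669, -0.1249, 0.1681]
tool_rot: [-0.867, 1.568, 2.41]
force: [0.3, 0.0, -1.4]
grip_width: 0.0172
```

Request:
{"api": "step_arm", "payload": {
  "targets": [
    [[0.1,0,0,0,0,0,0],[0.1,0,0,0,0,0,0]]
  ]
}}

```text
clock: 8.05
position: [0.5669, -0.1249, 0.1671]
tool_rot: [-0.89, 1.568, 2.387]
force: [0.3, -0.2, -0.4]
grip_width: 0.0172
```

Request:
{"api": "step_arm", "payload": {
  "targets": [
    [[0.1,0,0,0,0,0,0],[0.1,0,0,0,0,0,0]]
  ]
}}

```text
clock: 8.25
position: [0.5671, -0.1249, 0.167]
tool_rot: [-1.034, 1.569, 2.243]
force: [-5.2, 0.8, 13.6]
grip_width: 0.0171
```

```bash
python3 - <<'E'
from h import *
for n,roi in (("scene",(210,80,150,150)),):
    im=eyes.grab_frame(n); cv2.imwrite(f"pics/{n}7.png",im[:,:,::-1])
    x,y,w,h=roi
    cv2.imwrite(f"pics/{n}7c.png",cv2.resize(im[y:y+h,x:x+w,::-1],None,fx=4,fy=4,interpolation=cv2.INTER_CUBIC))
print(pose()[2]['force'],pose()[2]['moment'],pose()[0])
E
```

```text
[-4.7121  1.9735 13.8577] [0.253  1.1787 0.0196] [ 0.5671 -0.1249  0.167 ]
```

View pics/scene7c.png

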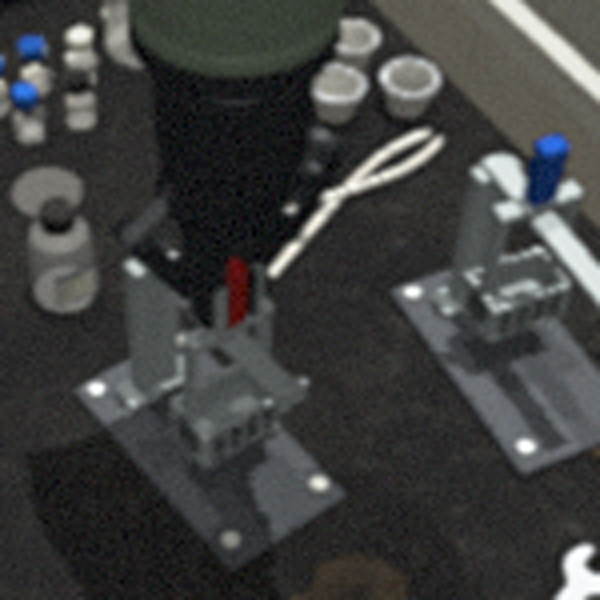

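The basket is seated on the spare arm (13.6 N contact). I'll ease back 0.5 mm and release.

Request:
{"api": "step_arm", "payload": {
  "targets": [
    [[-0.05,0,0,0,0,0,0],[-0.05,0,0,0,0,0,0.4],[-0.05,0,0,0,0,0,0.6],[-0.05,0,0,0,0,0,0.8],[-0.05,0,0,0,0,0,1],[-0.05,0,0,0,0,0,1]]
  ]
}}

```text
clock: 8.9
position: [0.5671, -0.1249, 0.1674]
tool_rot: [-1.01, 1.569, 2.266]
force: [0.1, 0.8, -0.0]
grip_width: 0.0852
```

Request:
{"api": "step_arm", "payload": {
  "targets": [
    [[-0.8,0,0,0,0,0,1],[-1.8,0,0,0,0,0,1],[-3.3,0,0,0,0,0,1],[-5,0,0,0,0,0,1],[-7,0,0,0,0,0,1],[-9,0,0,0,0,0,1],[-10,0,0,0,0,0,1]]
  ]
}}

```text
clock: 9.6
position: [0.5678, -0.1252, 0.27]
tool_rot: [-2.541, 1.569, 0.736]
force: [-0.6, -0.1, -0.8]
grip_width: 0.0852
```

```bash
python3 - <<'E'
from h import *
for n,roi in (("scene",(210,80,150,150)),):
    im=eyes.grab_frame(n); cv2.imwrite(f"pics/{n}8.png",im[:,:,::-1])
    x,y,w,h=roi
    cv2.imwrite(f"pics/{n}8c.png",cv2.resize(im[y:y+h,x:x+w,::-1],None,fx=4,fy=4,interpolation=cv2.INTER_CUBIC))
    print([(c,onz(n,(c[0],c[1]),.182)) for c,s in blobs(im,'red')])
    print([(c,s) for c,s in blobs(im,'blue')])
plan([(.5618,-.3325,.26),(.5618,-.3325,.166)],np.radians(-4.1))
E
```

```text
[(array([266.5, 146.5]), array([ 0.5664, -0.1228,  0.182 ])), (array([273.    , 284.3333]), array([0.2959, 0.0161, 0.182 ]))]
[(array([217.1724,  90.7931]), array([214,  89,   7,   5,  29], dtype=int32)), (array([207.1071,  96.    ]), array([204,  94,   7,   5,  28], dtype=int32)), (array([215.5667, 102.9333]), array([213, 100,   7,   6,  30], dtype=int32)), (array([347.3276, 118.0862]), array([344, 113,   8,  15,  58], dtype=int32))]
clock 9.65 p [ 0.5681 -0.1252  0.2706] w 0.08527101057794101 F [-0.024   0.2222  1.8453] q [ 0.2158  0.4357 -0.1386  1.6954  0.0672  1.0131 -1.3812]
axes (cols)
 [[ 0.0022  0.1346 -0.9909]
 [ 0.0011 -0.9909 -0.1346]
 [-1.     -0.0008 -0.0023]]
rotvec [ 0.2066 -0.0023  0.001 ] sg -1
(0.5618, -0.3325, 0.26) -> cm [ 1.0331 20.4579  3.4122]
(0.5618, -0.3325, 0.166) -> cm [10.4331 20.4655  3.4343]
```

View pics/scene8c.png

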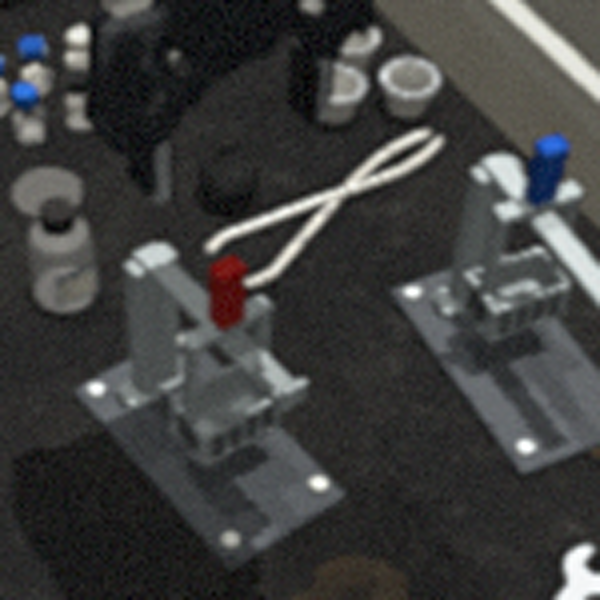

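```bash
python3 - <<'E'
from h import *
for p in ((394,60),(398,130),(402,190),(403,268)): print(p,onz('top',p,0))
for p in ((430,212),(400,170),(300,60)): print(p,onz('scene',p,0))
print(proj('top',(.5618,-.39,.15)),proj('top',(.5618,-.40,.25)))
im=cv2.imread('pics/top0.png');cv2.imwrite('pics/top0e.png',cv2.resize(im[80:290,330:490],None,fx=3.5,fy=2.8))
E
```

```text
(394, 60) [ 0.8726 -0.4618  0.    ]
(398, 130) [ 0.6918 -0.4623  0.    ]
(402, 190) [ 0.5432 -0.4651  0.    ]
(403, 268) [ 0.3565 -0.4597  0.    ]
(430, 212) [ 0.3343 -0.4515  0.    ]
(400, 170) [ 0.4714 -0.477   0.    ]
(300, 60) [ 1.0173 -0.51    0.    ]
[395.0914 173.4103] [421.9876 165.1375]
```

View pics/top0e.png

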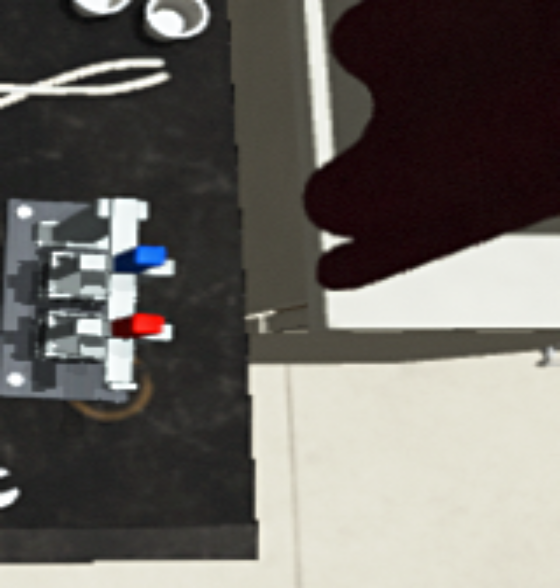

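Red hangs on the spare stand (grip at (266,146)). Blue hasn't moved and the side cabinet (y < -0.46) is clear. Moving to blue.

Request:
{"api": "step_arm", "payload": {
  "targets": [
    [[0.3,1.2,0.2,0.015,0,0,1],[0.6,3.2,0.5,0.035,0,0,1],[1,5.6,0.9,0.055,0,0,1],[1,8.2,1.4,0.08,0,0,1],[1,10.8,1.8,0.105,0,0,1],[1,13.4,2.2,0.13,0,0,1],[1,16,2.7,0.16,0,0,1],[1,18.4,3.1,0.185,0,0,1],[1,20,3.4,0.2,0,0,1],[1,20.5,3.4,0.206,0,0,1]]
  ]
}}

```text
clock: 10.65
position: [0.5607, -0.3357, 0.2592]
tool_rot: [-2.107, 1.57, 0.959]
force: [0.0, 0.3, -1.5]
grip_width: 0.0855
```

Request:
{"api": "step_arm", "payload": {
  "targets": [
    [[0,0,0,0,0,0,1],[0,0,0,0,0,0,1]]
  ]
}}

```text
clock: 10.85
position: [0.5606, -0.3352, 0.2588]
tool_rot: [-1.487, 1.569, 1.58]
force: [0.1, 0.5, 0.3]
grip_width: 0.0856
```

```bash
python3 - <<'E'
from h import *
for n,roi in (("scene",(290,40,140,150)),("top",(300,110,120,130))):
    im=eyes.grab_frame(n)
    x,y,w,h=roi
    cv2.imwrite(f"pics/{n}9c.png",cv2.resize(im[y:y+h,x:x+w,::-1],None,fx=4,fy=4,interpolation=cv2.INTER_CUBIC))
plan([(.5618,-.3325,.26),(.5618,-.3325,.166)],np.radians(-4.1))
E
```

```text
clock 10.95 p [ 0.5609 -0.3347  0.2592] w 0.08531811776934961 F [ 0.1041 -0.0315  0.3561] q [ 0.4764  0.562  -0.0441  1.5117  0.0252  1.0684 -1.2173]
axes (cols)
 [[ 0.0006 -0.0733 -0.9973]
 [ 0.0012 -0.9973  0.0733]
 [-1.     -0.0013 -0.0005]]
rotvec [-0.0019 -0.0005  0.0013] sg -1
(0.5618, -0.3325, 0.26) -> cm [-0.0791 -0.2258 -0.0707]
(0.5618, -0.3325, 0.166) -> cm [ 9.3209 -0.2138 -0.0662]
```

View pics/scene9c.png

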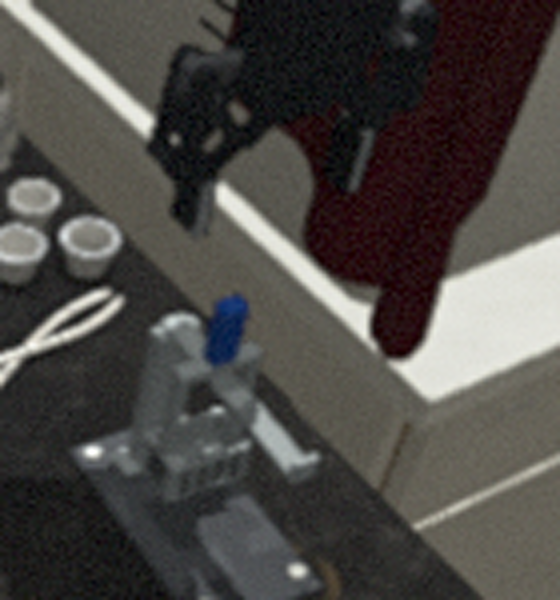

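The jaws straddle the blue grip (grip at (347,121)). Descending, then closing.

Request:
{"api": "step_arm", "payload": {
  "targets": [
    [[1.5,-0.1,0,0,0,0,1],[3.5,-0.2,-0.1,0,0,0,1],[5.5,-0.2,-0.1,0,0,0,1],[7.5,-0.2,-0.1,0,0,0,1],[8.5,-0.2,-0.1,0,0,0,1],[9.2,-0.2,-0.1,0,0,0,1],[9.2,-0.2,-0.1,0,0,0,1]]
  ]
}}

```text
clock: 11.65
position: [0.5621, -0.3323, 0.1669]
tool_rot: [-1.565, 1.569, 1.503]
force: [-0.5, 0.0, 0.3]
grip_width: 0.0856
```

Request:
{"api": "step_arm", "payload": {
  "targets": [
    [[0,0,0,0,0,0,0],[0,0,0,0,0,0,0],[0,0,0,0,0,0,0],[0,0,0,0,0,0,0],[0,0,0,0,0,0,0],[0,0,0,0,0,0,0],[0,0,0,0,0,0,0]]
  ]
}}

```text
clock: 12.35
position: [0.5622, -0.3325, 0.1673]
tool_rot: [-1.874, 1.569, 1.195]
force: [-0.2, -0.3, 6.0]
grip_width: 0.0177
```

Request:
{"api": "step_arm", "payload": {
  "targets": [
    [[-0.4,0,0,0,0,0,0],[-0.9,0,0,0,0,0,0],[-1.4,0,0,0,0,0,0],[-1.9,0,0,0,0,0,0],[-2.3,0,0,0,0,0,0],[-2.6,0,0,0,0,0,0],[-2.6,0,0,0,0,0,0]]
  ]
}}

```text
clock: 13.05
position: [0.5624, -0.3325, 0.1938]
tool_rot: [-2.314, 1.569, 0.754]
force: [0.1, -0.2, -1.4]
grip_width: 0.017
```

```bash
python3 - <<'E'
from h import *
for n,roi in (("scene",(290,40,140,150)),):
    im=eyes.grab_frame(n)
    x,y,w,h=roi
    cv2.imwrite(f"pics/{n}10c.png",cv2.resize(im[y:y+h,x:x+w,::-1],None,fx=4,fy=4,interpolation=cv2.INTER_CUBIC))
p,r,s=pose();d=np.array([np.cos(-.0715),np.sin(-.0715),0])
plan([p-.145*d],np.radians(-4.1))
E
```

```text
clock 13.1 p [ 0.5623 -0.3325  0.1934] w 0.01724420713691821 F [-0.872   0.8548 -1.1569] q [ 0.4741  0.6288 -0.0465  1.5743  0.0322  0.9391 -1.2263]
axes (cols)
 [[ 0.0007 -0.073  -0.9973]
 [ 0.0012 -0.9973  0.073 ]
 [-1.     -0.0013 -0.0006]]
rotvec [-0.0015 -0.0006  0.0013] sg -1
[ 0.4176 -0.3221  0.1934] -> cm [-0.0087  0.0223 14.5   ]
```

View pics/scene10c.png

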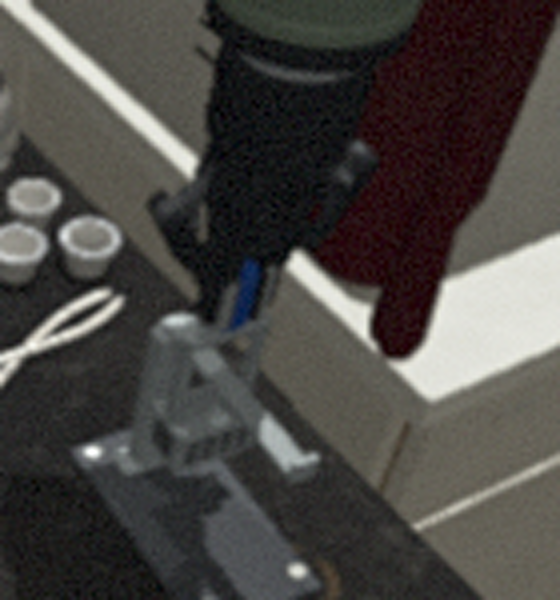

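Blue is held and lifted 26 mm (grip at (351,114)). I'll slide it off over the arm's free end.

Request:
{"api": "step_arm", "payload": {
  "targets": [
    [[0,0,0.6,0,0,0,0],[0,0,1.8,0,0,0,0],[0,0,3.3,0,0,0,0],[0,0,5,0,0,0,0],[0,0,6.7,0,0,0,0],[0,0,8.4,0,0,0,0],[0,0,10.1,0,0,0,0],[0,0,11.8,0,0,0,0],[0,0,13.4,0,0,0,0],[0,0,14.4,0,0,0,0]]
  ]
}}

```text
clock: 14.1
position: [0.4171, -0.322, 0.1933]
tool_rot: [-1.643, 1.57, 1.425]
force: [-0.3, 0.2, -1.3]
grip_width: 0.0168
```

Request:
{"api": "step_arm", "payload": {
  "targets": [
    [[0,0,0,0,0,0,0]]
  ]
}}

```text
clock: 14.2
position: [0.416, -0.3221, 0.1934]
tool_rot: [-1.307, 1.57, 1.76]
force: [0.2, -0.0, -1.5]
grip_width: 0.0175
```

```bash
python3 - <<'E'
from h import *
im=eyes.grab_frame('scene');cv2.imwrite("pics/scene11.png",im[:,:,::-1])
yaw=np.radians(17.5)
plan([(.41,-.3,.22),(.41,-.1,.25),(.453,.109,.22),(.453,.109,.131)],yaw)
E
```

```text
clock 14.25 p [ 0.4168 -0.3221  0.1934] w 0.016999806316385573 F [-0.1689  0.0023 -1.0352] q [ 0.5857  0.4446 -0.0524  1.9155  0.0304  0.7827 -1.1284]
axes (cols)
 [[ 0.0002 -0.0743 -0.9972]
 [ 0.0011 -0.9972  0.0743]
 [-1.     -0.0011 -0.0001]]
rotvec [-0.3798 -0.0003  0.0011] sg -1
(0.41, -0.3, 0.22) -> cm [-2.6545 -2.1545  0.8371]
(0.41, -0.1, 0.25) -> cm [ -5.6321 -22.1026   2.322 ]
(0.453, 0.109, 0.22) -> cm [ -2.6078 -43.2608  -0.4137]
(0.453, 0.109, 0.131) -> cm [  6.2922 -43.2507  -0.4125]
```

View pics/scene11.png

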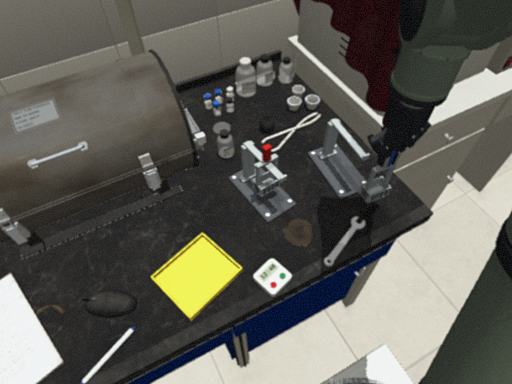

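Blue is free of the stand (at about (378,180)) and red is hanging. Carrying it to the tray.

Request:
{"api": "step_arm", "payload": {
  "targets": [
    [[-1,-0.8,0.1,0,0,0,0],[-2.2,-2.5,0.3,-0.01,0,0,0],[-3.4,-4.8,0.5,-0.03,0,0,0],[-4.4,-7.3,0.7,-0.055,0,0,0],[-5.2,-9.8,0.9,-0.08,0,0,0],[-5.6,-12.3,1.1,-0.105,0,0,0],[-5.6,-14.8,1.3,-0.13,0,0,0],[-5.6,-17.3,1.5,-0.15,0,0,0],[-5.6,-19.8,1.7,-0.17,0,0,0],[-5.6,-22.1,1.8,-0.19,0,0,0]]
  ]
}}

```text
clock: 15.25
position: [0.4155, -0.0985, 0.2504]
tool_rot: [-2.476, 1.569, 0.783]
force: [-0.1, -0.0, -1.3]
grip_width: 0.017
```

```bash
python3 - <<'E'
from h import *
plan([(.453,.109,.22)],np.radians(17.5))
E
```

```text
clock 15.25 p [ 0.4155 -0.0985  0.2504] w 0.01695140633483433 F [-0.0604 -0.015  -1.3487] q [ 0.2652  0.216  -0.1977  2.0875  0.0549  0.8419 -1.4177]
axes (cols)
 [[ 0.0011  0.1174 -0.9931]
 [ 0.0011 -0.9931 -0.1174]
 [-1.     -0.0009 -0.0012]]
rotvec [-0.1878 -0.0013  0.0008] sg -1
(0.453, 0.109, 0.22) -> cm [  3.0657 -20.1668  -6.1528]
```

Request:
{"api": "step_arm", "payload": {
  "targets": [
    [[0.2,-2,-0.6,-0.02,0,0,0],[0.5,-4.4,-1.3,-0.04,0,0,0],[0.8,-6.8,-2,-0.065,0,0,0],[1.2,-9.2,-2.8,-0.09,0,0,0],[1.6,-11.6,-3.5,-0.115,0,0,0],[2,-14,-4.3,-0.14,0,0,0],[2.4,-16.3,-5,-0.16,0,0,0],[2.8,-18.4,-5.6,-0.175,0,0,0],[3,-19.7,-6,-0.185,0,0,0],[3,-20.2,-6.2,-0.188,0,0,0]]
  ]
}}

```text
clock: 16.25
position: [0.4535, 0.1109, 0.2208]
tool_rot: [-2.55, 1.569, 0.899]
force: [-0.2, -0.3, -1.6]
grip_width: 0.017
```

Request:
{"api": "step_arm", "payload": {
  "targets": [
    [[0,0,0,0,0,0,0],[0,0,0,0,0,0,0]]
  ]
}}

```text
clock: 16.45
position: [0.4535, 0.1104, 0.2211]
tool_rot: [-2.759, 1.569, 0.69]
force: [0.0, -0.4, -1.1]
grip_width: 0.0169
```

```bash
python3 - <<'E'
from h import *
im=eyes.grab_frame('scene');cv2.imwrite("pics/scene12.png",im[:,:,::-1])
plan([(.453,.109,.14),(.453,.109,.131)],np.radians(17.5))
E
```

```text
clock 16.5 p [0.4535 0.1101 0.221 ] w 0.017032552501933175 F [-0.4813  0.2755 -1.4516] q [-0.0951  0.3301 -0.3324  2.0255  0.1464  0.8068 -1.7765]
axes (cols)
 [[ 0.0012  0.3018 -0.9534]
 [ 0.001  -0.9534 -0.3018]
 [-1.     -0.0006 -0.0014]]
rotvec [ 0.0012 -0.0014  0.0006] sg -1
(0.453, 0.109, 0.14) -> cm [8.1001 0.097  0.0915]
(0.453, 0.109, 0.131) -> cm [9.0001 0.0976 0.0928]
```

View pics/scene12.png

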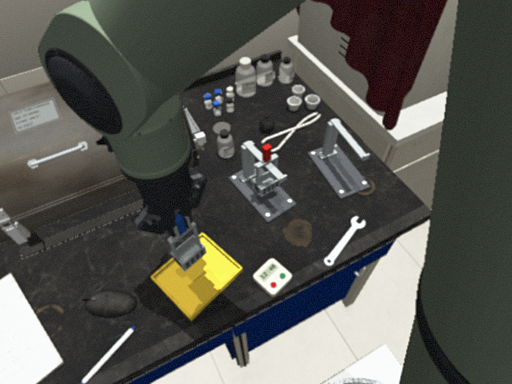

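Blue is above the tray (at about (187,245)). Lowering to about 5 mm above the floor first, then in small steps.

Request:
{"api": "step_arm", "payload": {
  "targets": [
    [[0.8,0.1,0.1,0,0,0,0],[2,0.1,0.1,0,0,0,0],[3.4,0.1,0.1,0,0,0,0],[4.8,0.1,0.1,0,0,0,0],[6.2,0.1,0.1,0,0,0,0],[7.4,0.1,0.1,0,0,0,0],[8.1,0.1,0.1,0,0,0,0],[8.5,0.1,0.1,0,0,0,0],[8.5,0.1,0.1,0,0,0,0]]
  ]
}}

```text
clock: 17.4
position: [0.4528, 0.1089, 0.1357]
tool_rot: [-2.55, 1.57, 0.898]
force: [0.2, 0.2, -0.7]
grip_width: 0.0174
```

Request:
{"api": "step_arm", "payload": {
  "targets": [
    [[0.1,0,0,0,0,0,0],[0.2,0,0,0,0,0,0],[0.3,0,0,0,0,0,0],[0.4,0,0,0,0,0,0]]
  ]
}}

```text
clock: 17.8
position: [0.4529, 0.1089, 0.1318]
tool_rot: [-2.751, 1.569, 0.697]
force: [-0.1, 0.3, -0.9]
grip_width: 0.0172
```

Request:
{"api": "step_arm", "payload": {
  "targets": [
    [[0.05,0,0,0,0,0,0],[0.1,0,0,0,0,0,0]]
  ]
}}

```text
clock: 18.0
position: [0.4532, 0.109, 0.1312]
tool_rot: [-2.942, 1.569, 0.507]
force: [-3.8, -2.2, 20.6]
grip_width: 0.0172
```

In contact with the tray floor. Easing off and releasing.

Request:
{"api": "step_arm", "payload": {
  "targets": [
    [[-0.05,0,0,0,0,0,0],[-0.05,0,0,0,0,0,0]]
  ]
}}

```text
clock: 18.2
position: [0.4533, 0.109, 0.1318]
tool_rot: [-2.967, 1.568, 0.481]
force: [0.2, -0.7, -0.4]
grip_width: 0.017
```

Request:
{"api": "step_arm", "payload": {
  "targets": [
    [[0,0,0,0,0,0,0.3],[0,0,0,0,0,0,0.5],[0,0,0,0,0,0,0.8],[0,0,0,0,0,0,1],[0,0,0,0,0,0,1],[0,0,0,0,0,0,1]]
  ]
}}

```text
clock: 18.8
position: [0.4533, 0.109, 0.1318]
tool_rot: [-2.961, 1.568, 0.487]
force: [0.6, 0.4, 0.2]
grip_width: 0.0853
```

Request:
{"api": "step_arm", "payload": {
  "targets": [
    [[-0.8,0,0,0,0,0,1],[-1.8,0,0,0,0,0,1],[-3.3,0,0,0,0,0,1],[-5,0,0,0,0,0,1],[-7,0,0,0,0,0,1],[-9.5,0,0,0,0,0,1],[-12,0,0,0,0,0,1],[-14,0,0,0,0,0,1],[-15,0,0,0,0,0,1],[-15,0,0,0,0,0,1]]
  ]
}}

```text
clock: 19.8
position: [0.4534, 0.109, 0.2831]
tool_rot: [-3.103, 1.566, 0.345]
force: [0.1, 0.2, 0.2]
grip_width: 0.0852
```

```bash
python3 - <<'E'
from h import *
im=eyes.grab_frame('scene');cv2.imwrite("pics/scene13.png",im[:,:,::-1])
cv2.imwrite("pics/scene13c.png",cv2.resize(im[120:330,130:310,::-1],None,fx=2.8,fy=2.8,interpolation=cv2.INTER_CUBIC))
for c,s in blobs(im,'blue'): print(c,s,onz('scene',c,.146))
for c,s in blobs(im,'red'): print(c,s,onz('scene',c,.182))
print(pose()[2]['clock'],pose()[0],pose()[2]['force'])
E
```

```text
[217.2121  91.1818] [214  89   7   6  33] [ 0.8269 -0.1236  0.146 ]
[207.1  95.9] [204  94   7   5  30] [ 0.8225 -0.0933  0.146 ]
[215.5588 103.2941] [213 100   7   7  34] [ 0.7859 -0.1003  0.146 ]
[187.4583 247.3917] [181 240  13  17 120] [0.4447 0.1113 0.146 ]
[266.3636 146.7455] [262 143  10   8  55] [ 0.5659 -0.1222  0.182 ]
[273.  284.5] [271 283   5   4  16] [0.2957 0.0162 0.182 ]
19.85 [0.453  0.1088 0.282 ] [-0.8212  0.0324 -0.6852]
```

View pics/scene13c.png

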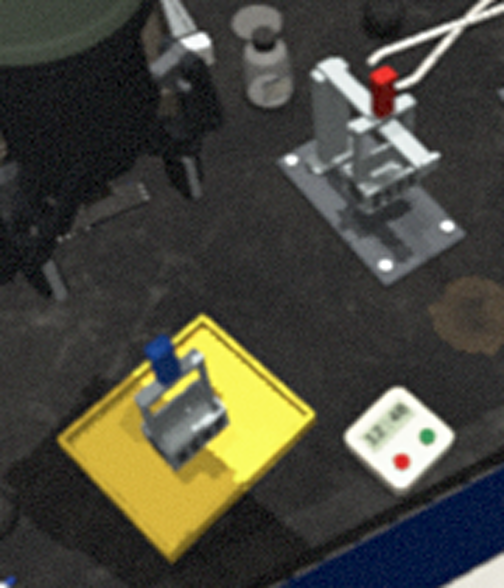

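Blue stands upright in the middle of the tray (grip at (187,247)), red hangs on the spare stand (grip at (266,147)), and the gripper is clear. One stillness check, then I'll hand in.

Request:
{"api": "step_arm", "payload": {
  "targets": [
    [[0,0,0,0,0,0,1],[0,0,0,0,0,0,1],[0,0,0,0,0,0,1],[0,0,0,0,0,0,1],[0,0,0,0,0,0,1]]
  ]
}}

```text
clock: 20.35
position: [0.453, 0.1088, 0.2818]
tool_rot: [-3.012, 1.568, 0.436]
force: [0.4, -0.0, 0.3]
grip_width: 0.0855
```

```bash
python3 - <<'E'
from h import *
im=eyes.grab_frame('scene')
for c,s in blobs(im,'blue',60)+blobs(im,'red',40): print(c,s)
print(bot.job_done(), bot.observe()['clock'])
E
```

```text
[187.4298 247.4298] [182 239  12  18 121]
[266.3636 146.7455] [262 143  10   8  55]
the job is handed in; nothing more can be done
the job is handed in; nothing more can be done
```

The red-grip basket now hangs on the spare arm, and the blue-grip basket stands upright near the middle of the yellow tray. I handed the job in at about 20.4 s of the 61 s allowed, and no verdict is reported.

- **How it went:** I lifted each basket 26 mm by its grip, slid it off over the arm's free end, and lowered it until it touched. Contact was about 14 N for red on the spare arm and 21 N for blue on the tray floor. I eased back 0.5 mm before opening the gripper each time.
- **Last checks:** In the scene view red was about 75 mm from the spare post, and blue's grip was within about 10 mm of the tray centre. Both looked upright. Two pictures 0.5 s apart showed neither grip moving by more than 0.05 pixel. The gripper was clear with no force on it.
- **Disagreements:** The two cameras differed by 2 to 4 mm on positions, which is small against the tolerances. The final positions come from the scene camera only. Tilt was judged by eye in the picture, not measured. No check failed.

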